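# Recharge the luminous base plates: fan the next batch in the tray under the clamp

### The arm

A 6-joint arm with a two-finger parallel gripper is mounted at the origin on the work surface. World frame = base frame: x ahead of the robot, y to its left, z up, the work surface at z = 0. Lengths are in m, angles in rad, forces in N, time in s.
With the tool pointing down it reaches from about 0.3 to 1 m from the base axis. Payload 5.1 kg.
Tool frame: the origin (TCP) lies on the centre line of the jaws, within the pads' length; the fingertips stand 17 mm ahead of it and the grasp point (between the pads) lies 2 mm behind it; z points along the fingers, y is the line along which they close (so a half turn about z gives the same grasp; the last joint's range is limited). The gripper opens to 95 mm and grips with 3 to 60 N. Pads are 20 mm wide; open, the fingers measure 119 mm over their backs; the gripper's body (75 mm by 180 mm) begins 59 mm behind the grasp point.
Start: joints at [1.078, 0.124, 1.65, -0, 1.367, -0.083], TCP at [0.259, 0.596, 0.232] pointing down, gripper open.
Joint ranges: [-2.61, 2.61], [-1.02, 2.33], [0.03, 2.71], [-1.35, 4.49], [0.32, 2.68], [-2.91, 2.91]. Speed limits (rad/s): [2.57, 2.57, 3.14, 3.14, 3.14, 3.14].

### API

Orientations are given as a rotation vector (axis times angle).
In Python, from station import robot gives the robot as it stands. The module is installed in compiled form; this text tells all that it offers. Calls block until the motion is done:
- robot.goto(position, orientation): joint-space move of the TCP to a pose.
- robot.move_l(position, orientation=None, speed=0.15): straight line of the TCP; orientation=None keeps the orientation; speed is the mean speed in m/s.
- robot.movej(angles): joint-space move.
- robot.open() and robot.gripper_close(strength=None): open the fingers fully, or close them until they stop; strength is the grip in N (None keeps the last).
- robot.wait(seconds).
- robot.ik(position, orientation): joint angles nearest the present ones, or None.
- robot.read_state(): the state.
- robot.get_image(name): name is "scene" or "top" or "wrist"; returns a dict with "image" (400x640x3 uint8, red, green, blue), "range_z" (400x640 float32, m along the optical axis (not along the pixel's ray), 0 where there is no reading), "vfov" (degrees; the focal length in pixels is half the picture's height over the tangent of half this angle, whatever the lens; pixels are square), "cx", "cy" (the principal point, pixels), "dist" ([k1, k2, p1, p2, k3] as OpenCV has them; the pictures are not rectified), "position" and "rotation" of the camera in the world; the wrist camera has in their place "mount" (4x4, takes a point from camera to tool coordinates, whose origin is the TCP and whose axes are the flange's). Camera axes: x right, y down, z forward; pixel columns grow to the right and rows downward; lengths in m; the calibration is good to about 2 mm. A picture is of the moment at which its call begins: read the wrist's pose just before it.
A pose or a line that the arm cannot do raises robot.IKError and nothing moves.
- robot.hand_in(): hands the job in; it is judged then, once.
The state is a dict: "time": time; "joint_pos": joint angles; "dq": joint speeds; "tau": joint torques, N m; "tcp_pos": TCP position; "eef_rot": TCP orientation; "contact_force": force on the tool from outside, world axes, zero at the start; "moment": the same for the moment, N m; "width": finger opening in m; "grasp_force": force on a finger pad.
Only numpy, scipy, OpenCV 4.12 (cv2) and the standard library are available. Lean on these libraries where they do the work, as an engineer would, in place of code of your own. Each camera call takes 0.05 s, during which the arm holds its last target. There are 200 camera calls.

### The job

Swing the toggle clamp back, lift out the orange plate and lay it flat in the out tray. Then fan all the blue plates in the charging tray as one straight, evenly overlapping row: the first with its heel end up on the heel ledge close against the backstop, each next one lying on the one before with its foot on the tray floor further along, printed faces up and heel ends towards the clamp, so that every luminous stripe is left uncovered yet each plate covers more than half of the one beneath. Leave the clamp locked down on the first blue plate, and do not disturb the compass, the glass dome or the screwdriver.

Things in the scene. Friction and masses are not known exactly. Their poses are not given: they have to be found in the camera images.
- tray_heel (a point): Charging tray, aluminium, fixed: this point is on its grey felt floor (6 mm above the bench), mid-width, at the foot of the backstop's face. x runs along the row, away from the clamp; usable floor x = 0 to 261 mm; y across (the tray is 130 mm wide, without side lips), z up; a lip 7 mm high closes the far end. The backstop, a wall 30 mm high and 74 mm wide, stands just behind x = 0.
- heel_ledge (a point): Black heel ledge in front of the backstop, at tray x = 1 to 17 mm, 66 mm wide: this point is the middle of its top (17.7 mm above the tray floor, tray x = 9 mm), which slopes down to +x by 0.2 rad. A plate with its heel end on it, 2 mm off the backstop, and its foot on the floor has its middle at tray x = 49.6 mm, z = 12.5 mm.
- clamp_arm (a joint): Toggle clamp arm angle (rad): about 0.03 = locked on a plate, as at the start on the orange one; 0.055 = just resting on a plate, not locked; 1.08 = fully up and back. Upright-handle over-centre clamp behind the backstop, moving in the tray's x-z plane; arm pivot at tray x = -60, z = 34 mm; the bar's top is 60 mm over the tray floor when down. Handle and arm swing the same way; it stays by itself when locked and when fully open.
- clamp_grip (a point): Centre line of the clamp's red handle, a round bar 20 mm thick, 80 mm long, 30 mm below its top end. In tray axes (x, z mm): locked, here (-35, 149), top end (-30, 178), leaning 0.15 rad to +x; fully open, here about (-155, 101), end about (-181, 115), leaning 1.1 rad to -x. A few newtons here unlock it; it locks past dead centre, just before its forward stop: push it home until it stops (15 to 20 N).
- clamp_pad: Sprung spindle on the end of the clamp arm: the origin is the centre of its round rubber tip (radius 8 mm, 6 mm of give, about 7 N when locked), which bears on the head plate at tray x = 9 mm. With the arm fully open it stands at about tray x = -22 mm, z = 92 mm.
- old_mid (a point): Centre of the orange compass base plate left from the last batch, clamped at the head of the tray at the start. Same size and axes as the blue plates.
- out_tray_in (a point): Centre of the inner floor (5 mm above the bench) of the shallow dark wooden out tray, fixed, inside 160 x 140 mm (x, y), walls 5 mm thick and 14 mm high over the bench.
- compass: Bystander: brass military compass, 76 mm across and 24 mm high, origin under its centre.
- dome: Bystander: glass dome lid with a brass knob, 90 mm across and 74 mm high, origin under its centre.
- screwdriver: Bystander: screwdriver with a horn-brown handle, 190 mm long, lying on the bench; origin under its middle.
- plate1_mid (a point): Centre of a blue compass base plate, a flat plate 96 x 60 x 6 mm (x, y, z), 90 g. z is up from its printed face; -x is its heel end, with two lanyard holes and the pale green luminous stripe across it, 16 to 30 mm from that end. Three to five such plates lie flat on the bench at the start; None if this one is absent.
- plate2_mid (a point): Centre of a blue compass base plate, a flat plate 96 x 60 x 6 mm (x, y, z), 90 g. z is up from its printed face; -x is its heel end, with two lanyard holes and the pale green luminous stripe across it, 16 to 30 mm from that end. Three to five such plates lie flat on the bench at the start; None if this one is absent.
- plate3_mid (a point): Centre of a blue compass base plate, a flat plate 96 x 60 x 6 mm (x, y, z), 90 g. z is up from its printed face; -x is its heel end, with two lanyard holes and the pale green luminous stripe across it, 16 to 30 mm from that end. Three to five such plates lie flat on the bench at the start; None if this one is absent.
- plate4_mid (a point): Centre of a blue compass base plate, a flat plate 96 x 60 x 6 mm (x, y, z), 90 g. z is up from its printed face; -x is its heel end, with two lanyard holes and the pale green luminous stripe across it, 16 to 30 mm from that end. Three to five such plates lie flat on the bench at the start; None if this one is absent.
- plate5_mid (a point): Centre of a blue compass base plate, a flat plate 96 x 60 x 6 mm (x, y, z), 90 g. z is up from its printed face; -x is its heel end, with two lanyard holes and the pale green luminous stripe across it, 16 to 30 mm from that end. Three to five such plates lie flat on the bench at the start; None if this one is absent.
Things that resemble listed ones, but are neither listed nor needed, are in the scene too. Leave any pink or yellow look-alike of the part that bears plate1_mid alone.

How it is judged:
On the way, in this order (a step that is already met when the one before it is completed fails the run):
1. the clamp arm is swung up and back, clear of the orange plate (value of joint clamp_arm above 0.9 rad), for 0.2 s.
2. the orange plate lies flat in the out tray, released (horizontal distance between old_mid and out_tray_in below 0.05 m and angle between old_mid's own z axis and vertical below 0.1 rad and z of old_mid in the frame of out_tray_in between -0.001 and 0.008 m and linear speed of old below 0.02 m/s and contact force between the fingers and old below 0.1 N), for 0.2 s.
3. the clamp is locked down on a blue plate at the head of the tray (value of joint clamp_arm below 0.06 rad and ((x of plate1_mid in the frame of tray_heel between 0.04 and 0.062 m and contact force between clamp_pad and plate1 above 3 N) or (x of plate2_mid in the frame of tray_heel between 0.04 and 0.062 m and contact force between clamp_pad and plate2 above 3 N) or (x of plate3_mid in the frame of tray_heel between 0.04 and 0.062 m and contact force between clamp_pad and plate3 above 3 N) or (x of plate4_mid in the frame of tray_heel between 0.04 and 0.062 m and contact force between clamp_pad and plate4 above 3 N) or (x of plate5_mid in the frame of tray_heel between 0.04 and 0.062 m and contact force between clamp_pad and plate5 above 3 N))), for 0.2 s.
At the end, for the whole second after the job is handed in: Blue plates in line in the tray (15 mm, 10 deg), leaning 3.5 to 18 deg, heel ends to the clamp, the head one's middle 40 to 62 mm off the backstop, each other 28 to 50 mm past the one beneath; clamp down, pressing the head plate over 3 N; orange plate flat in the out tray (within 50 mm); at rest (all of step 3 and y of plate1_mid in the frame of tray_heel between -0.015 and 0.015 m and angle between the y axis of each of plate1_mid, plate2_mid, plate3_mid, plate4_mid, plate5_mid and the y axis of tray_heel, either way round below 0.17 rad and x of tray_heel in the frame of plate1_mid below 0 m and angle between plate1_mid's own z axis and vertical between 0.06 and 0.32 rad and z of plate1_mid in the frame of tray_heel between 0.004 and 0.026 m and (x of plate1_mid in the frame of tray_heel between 0.04 and 0.062 m or x of plate1_mid in the frame of plate2_mid between 0.028 and 0.05 m or x of plate1_mid in the frame of plate3_mid between 0.028 and 0.05 m or x of plate1_mid in the frame of plate4_mid between 0.028 and 0.05 m or x of plate1_mid in the frame of plate5_mid between 0.028 and 0.05 m) and linear speed of each of plate1, plate2, plate3, plate4, plate5, old below 0.02 m/s and y of plate2_mid in the frame of tray_heel between -0.015 and 0.015 m and x of tray_heel in the frame of plate2_mid below 0 m and angle between plate2_mid's own z axis and vertical between 0.06 and 0.32 rad and z of plate2_mid in the frame of tray_heel between 0.004 and 0.026 m and (x of plate2_mid in the frame of tray_heel between 0.04 and 0.062 m or x of plate2_mid in the frame of plate1_mid between 0.028 and 0.05 m or x of plate2_mid in the frame of plate3_mid between 0.028 and 0.05 m or x of plate2_mid in the frame of plate4_mid between 0.028 and 0.05 m or x of plate2_mid in the frame of plate5_mid between 0.028 and 0.05 m) and y of plate3_mid in the frame of tray_heel between -0.015 and 0.015 m and x of tray_heel in the frame of plate3_mid below 0 m and angle between plate3_mid's own z axis and vertical between 0.06 and 0.32 rad and z of plate3_mid in the frame of tray_heel between 0.004 and 0.026 m and (x of plate3_mid in the frame of tray_heel between 0.04 and 0.062 m or x of plate3_mid in the frame of plate1_mid between 0.028 and 0.05 m or x of plate3_mid in the frame of plate2_mid between 0.028 and 0.05 m or x of plate3_mid in the frame of plate4_mid between 0.028 and 0.05 m or x of plate3_mid in the frame of plate5_mid between 0.028 and 0.05 m) and y of plate4_mid in the frame of tray_heel between -0.015 and 0.015 m and x of tray_heel in the frame of plate4_mid below 0 m and angle between plate4_mid's own z axis and vertical between 0.06 and 0.32 rad and z of plate4_mid in the frame of tray_heel between 0.004 and 0.026 m and (x of plate4_mid in the frame of tray_heel between 0.04 and 0.062 m or x of plate4_mid in the frame of plate1_mid between 0.028 and 0.05 m or x of plate4_mid in the frame of plate2_mid between 0.028 and 0.05 m or x of plate4_mid in the frame of plate3_mid between 0.028 and 0.05 m or x of plate4_mid in the frame of plate5_mid between 0.028 and 0.05 m) and y of plate5_mid in the frame of tray_heel between -0.015 and 0.015 m and x of tray_heel in the frame of plate5_mid below 0 m and angle between plate5_mid's own z axis and vertical between 0.06 and 0.32 rad and z of plate5_mid in the frame of tray_heel between 0.004 and 0.026 m and (x of plate5_mid in the frame of tray_heel between 0.04 and 0.062 m or x of plate5_mid in the frame of plate1_mid between 0.028 and 0.05 m or x of plate5_mid in the frame of plate2_mid between 0.028 and 0.05 m or x of plate5_mid in the frame of plate3_mid between 0.028 and 0.05 m or x of plate5_mid in the frame of plate4_mid between 0.028 and 0.05 m) and distance between plate1_mid and plate2_mid above 0.026 m and distance between each of plate1_mid, plate2_mid and plate3_mid above 0.026 m and distance between each of plate1_mid, plate2_mid, plate3_mid and plate4_mid above 0.026 m and distance between each of plate1_mid, plate2_mid, plate3_mid, plate4_mid and plate5_mid above 0.026 m and horizontal distance between old_mid and out_tray_in below 0.05 m and angle between old_mid's own z axis and vertical below 0.1 rad and z of old_mid in the frame of out_tray_in between -0.001 and 0.008 m); the robot touches nothing.
It fails at once if the compass is disturbed (moved more than 30 mm) (distance of compass from where it was at the start of the episode above 0.03 m).
It fails at once if the glass dome is disturbed (moved more than 30 mm) (distance of dome from where it was at the start of the episode above 0.03 m).
It fails at once if the screwdriver is disturbed (moved more than 30 mm) (distance of screwdriver from where it was at the start of the episode above 0.03 m).
Of plate1, plate2, plate3, plate4, plate5 only 3 to 5 are there at a start; the rules pass over those that are not, and their reading is None.
At some moment in a run one of plate1, plate2, plate3, plate4, plate5 may be knocked a few centimetres aside while the robot is not near it.
Once in a run the grip may slacken for a moment while it holds something.
It also fails if it takes over 210 s, if anything falls off the work surface, if the arm or the gripper's body presses on something with over 40 N, if the wrist force passes 120 N, or if a joint passes its speed limit or range.

## Working session

There is one attempt and no reset: what is moved stays moved. The work goes in short steps, each a Python script; the robot and the scene stay as the last script left them, time stands still between calls to the robot, and variables do not carry over. Pictures are saved under pics/ and viewed, at most 14 in all, crops included, and the job is handed in when it is done.

```bash
mkdir -p pics && cat > h.py <<'E'
import numpy as np, cv2
from scipy.spatial.transform import Rotation as R
from station import robot
def snap(name, fn=None):
    s=robot.read_state(); d=robot.get_image(name)
    if name=="wrist":
        T=np.eye(4); T[:3,:3]=R.from_rotvec(s["eef_rot"]).as_matrix(); T[:3,3]=s["tcp_pos"]
        M=T@np.array(d["mount"]); d["position"]=M[:3,3]; d["rotation"]=M[:3,:3]
    d["f"]=200/np.tan(np.radians(d["vfov"])/2)
    d["Rm"]=np.array(d["rotation"]); 
    if d["Rm"].ndim==1: d["Rm"]=R.from_rotvec(d["Rm"]).as_matrix()
    d["K"]=np.array([[d["f"],0,d["cx"]],[0,d["f"],d["cy"]],[0,0,1]])
    d["dist"]=np.array(d["dist"],float); d["position"]=np.array(d["position"])
    if fn: cv2.imwrite("pics/"+fn,d["image"][:,:,::-1])
    return d
def rays(d,uv):
    n=cv2.undistortPoints(np.array(uv,float).reshape(-1,1,2),d["K"],d["dist"]).reshape(-1,2)
    return np.c_[n,np.ones(len(n))]
def onplane(d,uv,z):
    r=rays(d,uv)@d["Rm"].T; p=d["position"]
    return p+r*((z-p[2])/r[:,2])[:,None]
def depthpt(d,uv):
    uv=np.array(uv,int).reshape(-1,2); r=rays(d,uv)
    return d["position"]+(r*d["range_z"][uv[:,1],uv[:,0]][:,None])@d["Rm"].T
def cloud(d):
    v,u=np.mgrid[0:400,0:640]; uv=np.c_[u.ravel(),v.ravel()]
    return depthpt(d,uv).reshape(400,640,3)
def st(): 
    s=robot.read_state(); return {k:np.round(s[k],3) for k in("time","tcp_pos","eef_rot","contact_force","width","grasp_force")}
def down(yaw): # tool z down, tool x axis at yaw in world
    c,s=np.cos(yaw),np.sin(yaw)
    return R.from_matrix(np.c_[[c,s,0],[s,-c,0],[0,0,-1]])
E
python3 - <<'E'
from h import *
for n in("top","scene"):
    d=snap(n,n+"0.png"); print(n,d["position"],d["Rm"],d["f"],d["dist"])
print(st())
E
```

```text
top [ 0.48670187 -0.03038036  1.15337249] [[-0.01691471 -0.99889166  0.04392435]
 [-0.99954472  0.01799087  0.02422149]
 [-0.02498488 -0.04349465 -0.99874119]] 405.69581407095507 [-0.02641302  0.          0.          0.          0.        ]
scene [1.36948025 0.08248819 0.93308783] [[-0.13298861  0.7036237  -0.69801699]
 [ 0.99099387  0.10552721 -0.08243274]
 [ 0.01565815 -0.70269317 -0.71132069]] 419.7146543149079 [-0.07005756  0.          0.          0.          0.        ]
{'time': np.float64(0.1), 'tcp_pos': array([0.259, 0.596, 0.231]), 'eef_rot': array([-6.390e-01, -3.075e+00,  3.000e-03]), 'contact_force': array([-0.147, -0.577,  0.844]), 'width': np.float64(0.095), 'grasp_force': np.float64(0.0)}
```

View pics/top0.png

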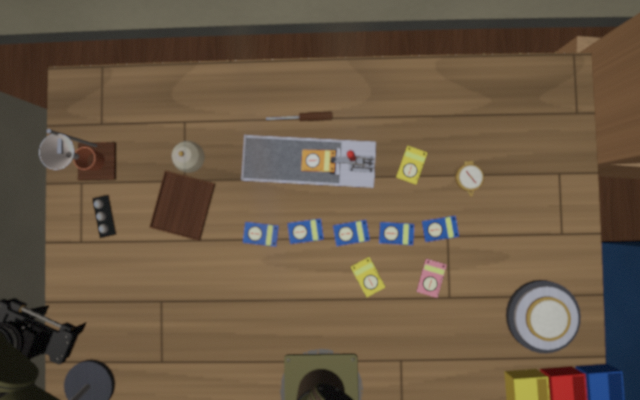

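View pics/scene0.png

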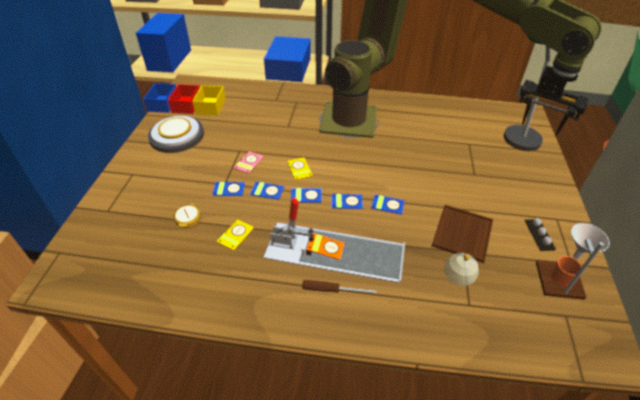

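The top view shows five blue plates in a row (pixels (260,234) to (440,229)) with stripes to the right. The orange plate is clamped at (318,160) in a tray spanning (242,135) to (376,188), and the clamp is at its right end. The out tray is at (183,205), the dome at (186,155) and the screwdriver at (300,117). Next I'll get coarse positions, then a wrist view.

```bash
cat >> h.py <<'E'
def mask(d,kind,minA=60):
    hsv=cv2.cvtColor(d["image"],cv2.COLOR_RGB2HSV)
    lo,hi={"blue":((105,120,40),(128,255,255)),"orange":((8,150,120),(19,255,255)),"green":((28,50,90),(75,255,255)),"red":((0,170,70),(6,255,255))}[kind]
    return cv2.inRange(hsv,lo,hi)
def plates(d,kind="blue",z=0.006,A=(0.003,0.008)):
    """closed-colour-blob rects on plane z: list of (centre xy, size, yaw of long axis, blob px centre)"""
    m=mask(d,kind)
    if kind=="blue": m|=mask(d,"green")&cv2.dilate(m,np.ones((15,15)))
    out=[]
    for c in cv2.findContours(m,cv2.RETR_EXTERNAL,cv2.CHAIN_APPROX_NONE)[0]:
        if cv2.contourArea(c)<60: continue
        p=onplane(d,c.reshape(-1,2),z)[:,:2]
        (cx,cy),(w,h),a=cv2.minAreaRect((p*1000).astype(np.float32))
        if w<h: w,h,a=h,w,a+90
        if not A[0]<w*h*1e-6<A[1]: continue
        out.append(dict(c=np.array([cx,cy])/1000,size=(w,h),yaw=np.radians(a),px=c.reshape(-1,2).mean(0)))
    return out
E
python3 - <<'E'
from h import *
d=snap("top")
for k,z in(("blue",.006),("orange",.02)):
    for o in plates(d,k,z): print(k,o["c"].round(3),np.round(o["size"]),round(np.degrees(o["yaw"]),1),o["px"].round())
print(onplane(d,[(244,135),(242,182),(376,141),(374,188),(342,140),(338,184)],.006).round(3))
print("out",onplane(d,[(165,171),(216,182),(202,240),(150,227)],.014).round(3))
print("dome, driver",onplane(d,[(186,155),(300,117)],.03).round(3))
for p in([.63,0,.4],[.58,.3,.35]):
    for yaw in(90,-90):
        print(p,yaw,robot.ik(p,down(np.radians(yaw)).as_rotvec()))
E
```

```text
blue [ 0.439 -0.203] [61. 55.] 85.7 [391. 233.]
blue [ 0.439 -0.076] [61. 55.] 98.5 [345. 233.]
blue [0.444 0.181] [58. 54.] 82.9 [254. 233.]
blue [0.446 0.053] [60. 55.] 96.7 [300. 232.]
blue [ 0.446 -0.326] [62. 55.] 98.5 [435. 229.]
[[ 0.725  0.209  0.006]
 [ 0.59   0.216  0.006]
 [ 0.699 -0.168  0.006]
 [ 0.565 -0.159  0.006]
 [ 0.704 -0.072  0.006]
 [ 0.579 -0.058  0.006]]
out [[0.625 0.436 0.014]
 [0.59  0.288 0.014]
 [0.427 0.329 0.014]
 [0.466 0.479 0.014]]
dome, driver [[0.667 0.369 0.03 ]
 [0.767 0.046 0.03 ]]
[0.63, 0, 0.4] 90 [-8.51823420e-02  2.90744003e-02  1.47307020e+00 -4.44089210e-16
  1.63944806e+00 -8.51823420e-02]
[0.63, 0, 0.4] -90 None
[0.58, 0.3, 0.35] 90 [ 3.95169364e-01  8.44669483e-02  1.49680653e+00 -4.44089210e-16
  1.56031917e+00  3.95169364e-01]
[0.58, 0.3, 0.35] -90 [ 3.95169364e-01  8.44669483e-02  1.49680653e+00 -4.44089210e-16
  1.56031917e+00 -2.74642329e+00]
```

```bash
python3 - <<'E'
from h import *
robot.goto([.63,.0,.42],down(np.radians(86)).as_rotvec())
d=snap("wrist","w1.png"); print(d["position"],d["f"],st()); print(d["Rm"].round(2))
np.savez("w1.npz",cl=cloud(d))
E
```

```text
[0.63468776 0.07552012 0.57336623] 321.626133270795 {'time': np.float64(2.775), 'tcp_pos': array([0.63 , 0.001, 0.42 ]), 'eef_rot': array([-2.296, -2.144,  0.   ]), 'contact_force': array([-0.363, -0.279,  0.378]), 'width': np.float64(0.095), 'grasp_force': np.float64(0.0)}
[[ 1.   -0.07 -0.02]
 [-0.07 -0.96 -0.27]
 [ 0.    0.27 -0.96]]
```

View pics/w1.png

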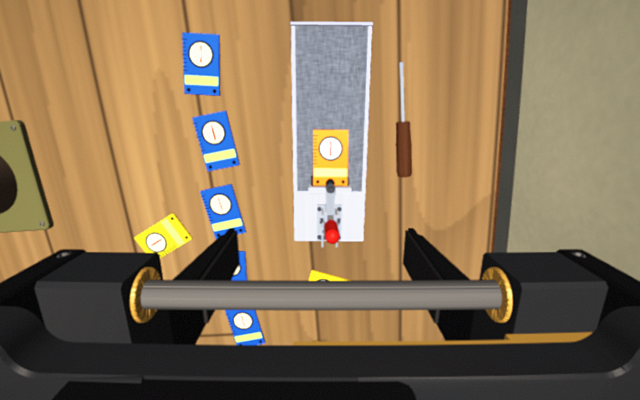

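The wrist view shows the tray felt from (292,24) to (372,190), with the orange plate at (330,158), the pad at (330,186) and the red handle top at (332,232). I'll fit the tray frame from the felt edges and find the handle in depth.

```bash
python3 - <<'E'
from h import *
d=snap("wrist"); cl=cloud(d)
hsv=cv2.cvtColor(d["image"],cv2.COLOR_RGB2HSV)
m=((hsv[...,1]<60)&(hsv[...,2]>60)&(hsv[...,2]<190)).astype(np.uint8)
m[:,:285]=0;m[:,380:]=0;m[200:]=0;m[:15]=0
m=cv2.morphologyEx(m,cv2.MORPH_OPEN,np.ones((3,3)))
L,Rr=[],[]
for v in range(35,180,3):
    u=np.flatnonzero(m[v]); L.append((u[0]-.5,v)); Rr.append((u[-1]+.5,v))
for E in(L,Rr):
    p=onplane(d,E,.006)[:,:2]; f=np.polyfit(p[:,1],p[:,0],1); r=p[:,0]-np.polyval(f,p[:,1])
    f=np.polyfit(p[abs(r)<.002,1],p[abs(r)<.002,0],1); print("edge slope",f.round(4),"res",r.std().round(4))
cols=[]
for u in list(range(298,308,2))+list(range(354,364,2)):
    v=np.flatnonzero(m[:,u]); cols.append([onplane(d,[(u,v[0]-.5)],.006)[0,:2],onplane(d,[(u,v[-1]+.5)],.006)[0,:2]])
print(np.array(cols).round(4).reshape(-1,4))
mr=mask(d,"red")>0; mr[:190]=0; q=cl[mr]; q=q[q[:,2]>.05]; print("red",len(q),q.min(0).round(3),q.max(0).round(3),q[q[:,2]>q[:,2].max()-.01].mean(0).round(4))
mo=mask(d,"orange"); mo[:120]=0;mo[195:]=0
q=cl[mo>0]; print("orange",q.mean(0).round(4)); 
print([ (z,plates(d,"orange",z)[0]) for z in (.02,) if plates(d,"orange",z)])
g=cl[60:110,310:350,2]; print("felt z",np.median(g))
E
```

```text
edge slope [0.0711 0.5881] res 0.0006
edge slope [0.0752 0.7032] res 0.0005
[[ 0.6078  0.2117  0.5845 -0.0601]
 [ 0.611   0.2115  0.5882 -0.0604]
 [ 0.6142  0.2113  0.5916 -0.0625]
 [ 0.6174  0.2111  0.5952 -0.0628]
 [ 0.6206  0.2108  0.5989 -0.063 ]
 [ 0.6975  0.2057  0.6859 -0.0689]
 [ 0.7007  0.2055  0.6895 -0.0692]
 [ 0.7039  0.2053  0.6932 -0.0694]
 [ 0.7071  0.2051  0.6968 -0.0697]
 [ 0.7104  0.2049  0.7023 -0.0151]]
red 264 [ 0.63  -0.093  0.116] [0.647 0.076 0.573] [0.6347 0.0755 0.5734]
orange [ 0.8008 -0.0457 -0.1094]
[(0.02, {'c': array([ 0.96413666, -0.298138  ]), 'size': (131.4246368408203, 48.36663055419922), 'yaw': np.float64(1.8296327980785216), 'px': array([501.95      , 296.03214286])})]
felt z 0.007148906809563094
```

```bash
python3 - <<'E'
from h import *
d=snap("wrist"); cl=cloud(d)
hsv=cv2.cvtColor(d["image"],cv2.COLOR_RGB2HSV)
print(hsv[135,320],hsv[165,340],hsv[175,325])
yaw=np.pi/2-np.arctan(.0731); ex=np.array([np.cos(yaw),np.sin(yaw)]); ey=np.array([-ex[1],ex[0]])
o=np.array([.64565+.0731*-.0655,-.0655])  # felt start mid
loc=lambda p:np.c_[(p[:,:2]-o)@ex,(p[:,:2]-o)@ey,p[:,2]]*1000
mo=cv2.inRange(hsv,(8,140,150),(24,255,255)); mo[:115]=0;mo[200:]=0;mo[:,:300]=0;mo[:,360:]=0
c=max(cv2.findContours(mo,cv2.RETR_EXTERNAL,cv2.CHAIN_APPROX_NONE)[0],key=cv2.contourArea).reshape(-1,2)
foot=c[c[:,1]<=c[:,1].min()+2]; foot=foot[(foot[:,0]>318)&(foot[:,0]<342)]
print("foot top edge",loc(onplane(d,foot-[0,.5],.012)).mean(0).round(1))
sel=c[(c[:,1]>135)&(c[:,1]<160)]
for s in(sel[sel[:,0]<325]-[.5,0],sel[sel[:,0]>335]+[.5,0]): print("side",loc(onplane(d,s,.018)).mean(0).round(1))
q=loc(cl[120:260,285:380].reshape(-1,3))
for x in range(-110,105,4):
    s=q[(q[:,0]>=x)&(q[:,0]<x+4)]
    r=[]
    for a,b in((-36,-32),(-28,-20),(-4,4),(20,28),(32,36)):
        t=s[(s[:,1]>a)&(s[:,1]<b),2]; r.append(np.round(np.median(t),0) if len(t) else -1)
    print(x,r)
E
```

```text
[ 25 183 254] [ 23 194 254] [ 30  67 255]
foot top edge [100.6  -5.4  12. ]
side [84.6 25.1 18. ]
side [ 85.  -27.4  18. ]
-110 [np.float64(2.0), np.float64(0.0), np.float64(1.0), np.float64(0.0), np.float64(0.0)]
-106 [np.float64(1.0), np.float64(0.0), np.float64(2.0), np.float64(1.0), np.float64(-1.0)]
-102 [np.float64(1.0), np.float64(2.0), -1, np.float64(1.0), np.float64(0.0)]
-98 [np.float64(6.0), np.float64(6.0), -1, np.float64(7.0), np.float64(6.0)]
-94 [np.float64(7.0), np.float64(8.0), -1, np.float64(8.0), np.float64(6.0)]
-90 [np.float64(7.0), np.float64(7.0), -1, np.float64(10.0), np.float64(6.0)]
-86 [np.float64(7.0), np.float64(8.0), -1, np.float64(8.0), np.float64(7.0)]
-82 [np.float64(7.0), np.float64(7.0), -1, np.float64(9.0), np.float64(7.0)]
-78 [np.float64(6.0), np.float64(8.0), -1, np.float64(8.0), np.float64(7.0)]
-74 [np.float64(7.0), np.float64(7.0), -1, np.float64(10.0), np.float64(6.0)]
-70 [np.float64(7.0), np.float64(7.0), -1, np.float64(10.0), np.float64(7.0)]
-66 [np.float64(7.0), np.float64(7.0), -1, np.float64(10.0), np.float64(7.0)]
-62 [np.float64(6.0
[... 2931 characters left out ...]
), np.float64(20.0), np.float64(20.0), np.float64(7.0)]
78 [np.float64(7.0), np.float64(18.0), np.float64(19.0), np.float64(18.0), np.float64(8.0)]
82 [np.float64(7.0), np.float64(18.0), np.float64(18.0), np.float64(17.0), np.float64(7.0)]
86 [np.float64(7.0), np.float64(17.0), np.float64(18.0), np.float64(17.0), np.float64(8.0)]
90 [np.float64(7.0), np.float64(15.0), np.float64(16.0), np.float64(16.0), np.float64(7.0)]
94 [np.float64(8.0), np.float64(15.0), np.float64(16.0), np.float64(14.0), np.float64(6.0)]
98 [np.float64(7.0), np.float64(14.0), np.float64(15.0), np.float64(13.0), np.float64(7.0)]
102 [np.float64(8.0), np.float64(14.0), np.float64(13.0), np.float64(13.0), np.float64(7.0)]
```

Taking the tray origin at the backstop face (local offset of about 11 mm). Opening the clamp with closed fingers pushing the handle back along its arc.

```bash
cat >> h.py <<'E'
YAW=np.pi/2-np.arctan(.0731); EX=np.array([np.cos(YAW),np.sin(YAW),0]); EY=np.array([-EX[1],EX[0],0])
HEEL=np.array([.64565+.0731*-.0655,-.0655,.006])+EX*.011
def T(x,y,z): return HEEL+(x*EX+y*EY+np.array([0,0,z]))/1000   # tray mm -> world
def rot(tilt=0): return (R.from_rotvec(EY*tilt)*down(YAW)).as_rotvec()  # tilt>0: plate heel(-x) up
def tl(p): 
    v=(np.asarray(p)-HEEL)*1000; return np.stack([v@EX,v@EY,v[...,2]],-1)
E
python3 - <<'E'
from h import *
robot.gripper_close(10)
robot.goto(T(5,0,250),rot()); robot.move_l(T(5,0,150),speed=.2)
for th in np.arange(-.15,1.06,.15):
    c=np.array([-54,45])+95*np.array([-np.sin(th),np.cos(th)])+9*np.array([np.cos(th),np.sin(th)])
    robot.move_l(T(c[0]+10,0,c[1]+17),speed=.1); s=robot.read_state(); print(round(th,2),np.round(s["contact_force"],1))
robot.move_l(T(c[0]+60,0,c[1]+90),speed=.2)
robot.goto(T(40,0,330),rot()); d=snap("wrist","w2.png"); print(st()); 
q=cloud(d); m=mask(d,"red")>0; p=tl(q[m]); p=p[(p[:,2]>50)&(p[:,2]<250)]; print(p.min(0),p.max(0))
E
```

```text
-0.15 [-0.5 -0.2 -0.2]
0.0 [-2.  -0.2  0.3]
0.15 [ 0.3  0.9 -0.4]
0.3 [-0.3 -0.1  0. ]
0.45 [0.1 1.3 0.2]
0.6 [-0.6 -0.5  0.8]
0.75 [-0.  -0.2 -0.5]
0.9 [-0.8 -0.6  0.2]
1.05 [1.9 0.7 2.9]
{'time': np.float64(9.9), 'tcp_pos': array([ 0.644, -0.016,  0.332]), 'eef_rot': array([-2.3  , -2.135,  0.006]), 'contact_force': array([ 0.389, -0.328, -1.258]), 'width': np.float64(0.001), 'grasp_force': np.float64(0.0)}
[-177.41741998   -3.1258675   107.27869825] [-145.35268831    6.23434188  121.2763714 ]
```

View pics/w2.png

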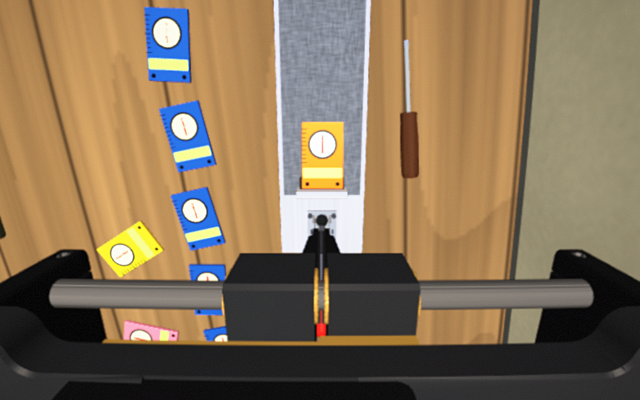

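The clamp is open: pad at (321,220), handle lying back. The orange plate spans (301-345, 122-189). I'll refine its position from this view, then grasp it.

```bash
cat >> h.py <<'E'
def quad(d,m,z):
    """largest blob's minAreaRect on a plane through z"""
    c=max(cv2.findContours(m,cv2.RETR_EXTERNAL,cv2.CHAIN_APPROX_NONE)[0],key=cv2.contourArea).reshape(-1,2)
    return c
E
python3 - <<'E'
from h import *
d=snap("wrist"); hsv=cv2.cvtColor(d["image"],cv2.COLOR_RGB2HSV)
m=cv2.inRange(hsv,(5,120,120),(30,255,255)); m[:105]=0;m[200:]=0;m[:,:288]=0;m[:,355:]=0
c=quad(d,m,0); r=cv2.minAreaRect(c); print(r)
box=cv2.boxPoints(r); 
zs=[6+6 if v<150 else 25+6 for v in box[:,1]]
print(np.array([tl(onplane(d,[b],z/1000)[0]) for b,z in zip(box,zs)]).round(1))
q=tl(cloud(d)[m>0]); q=q[(q[:,0]>10)&(q[:,0]<110)]; A=np.c_[q[:,0],q[:,1],np.ones(len(q))]; print("plane",np.linalg.lstsq(A,q[:,2],rcond=None)[0])
# depth near backstop / ledge
q=tl(cloud(d)[150:230,270:375].reshape(-1,3))
for x in range(-14,24,2):
    s=q[(q[:,0]>=x)&(q[:,0]<x+2)]; print(x,[(np.round(np.median(s[(s[:,1]>a)&(s[:,1]<b),2]),1) if ((s[:,1]>a)&(s[:,1]<b)).any() else None) for a,b in((-36,-31),(31,36),(20,28))])
for v in(195,): 
    pass
b=q[(q[:,2]>27)&(q[:,2]<34)&(q[:,0]<0)]; print("backstop top",b.min(0),b.max(0),np.percentile(b[:,1],[2,98]),np.percentile(b[:,0],[2,98]))
E
```

```text
((321.9999694824219, 155.0), (41.99999237060547, 65.99998474121094), -0.0)
[[  4.4  30.9  25. ]
 [ 97.4  30.6   6. ]
 [ 97.4 -29.7   6. ]
 [  4.4 -30.2  25. ]]
plane [-1.92265135e-01  2.52926872e-02  2.54608364e+01]
-14 [None, None, None]
-12 [None, None, None]
-10 [None, None, None]
-8 [np.float64(30.5), np.float64(30.2), np.float64(30.2)]
-6 [np.float64(31.0), np.float64(30.2), np.float64(31.4)]
-4 [np.float64(30.6), np.float64(30.2), np.float64(29.9)]
-2 [np.float64(30.4), np.float64(30.1), np.float64(30.5)]
0 [np.float64(23.3), np.float64(20.0), np.float64(23.5)]
2 [np.float64(10.2), np.float64(19.7), None]
4 [np.float64(10.2), np.float64(18.9), np.float64(25.0)]
6 [np.float64(19.2), np.float64(18.8), np.float64(25.4)]
8 [np.float64(1.2), np.float64(16.2), np.float64(24.3)]
10 [np.float64(18.4), np.float64(17.5), np.float64(24.7)]
12 [np.float64(10.0), np.float64(16.9), np.float64(23.8)]
14 [np.float64(0.8), np.float64(8.9), np.float64(23.6)]
16 [np.float64(4.4), np.float64(6.6), np.float64(23.8)]
18 [np.float64(0.8), np.float64(2.3), np.float64(22.3)]
20 [np.float64(0.7), np.float64(0.5), np.float64(23.0)]
22 [np.float64(1.3), np.float64(1.3), np.float64(21.9)]
backstop top [-56.51106588 -35.86049322  27.16023551] [-9.47102156e-04  3.66157318e+01  3.38810459e+01] [-34.40181247  35.16014149] [-50.7453909   -0.12302599]
```

The tray frame is confirmed within 1 mm. Moving the orange plate to the out tray.

```bash
cat >> h.py <<'E'
def grasp_pt(cx,cy,cz,tilt,off=15): # TCP (tray mm) for a plate centre
    return T(cx+off*np.sin(tilt),cy,cz+off*np.cos(tilt))
E
python3 - <<'E'
from h import *
robot.open()
a=.195
robot.goto(grasp_pt(50.5,.4,12.5,a,90),rot(a))
robot.move_l(grasp_pt(50.5,.4,12.5,a),speed=.12); print(st())
robot.gripper_close(30); print(st())
robot.move_l(grasp_pt(52,.4,16,a,60),speed=.12)
robot.move_l(T(70,0,120),speed=.2); print(st())
yo=np.arctan2(.148,.035); o=np.array([.527,.383])
robot.goto([*o,.15],down(yo).as_rotvec()); print(st())
robot.move_l([*o,.026],speed=.12); print(st())
robot.move_l([*o,.0235],speed=.05); print(st())
robot.open(); robot.move_l([*o,.12],speed=.2)
robot.goto([.56,.30,.38],rot()); snap("wrist","w3.png"); print(st())
E
```

```text
{'time': np.float64(13.175), 'tcp_pos': array([ 0.646, -0.001,  0.034]), 'eef_rot': array([ 2.198,  2.043, -0.213]), 'contact_force': array([-1.017, -0.39 ,  0.613]), 'width': np.float64(0.095), 'grasp_force': np.float64(0.0)}
{'time': np.float64(13.842), 'tcp_pos': array([ 0.645, -0.001,  0.033]), 'eef_rot': array([ 2.198,  2.043, -0.215]), 'contact_force': array([0.161, 0.092, 0.932]), 'width': np.float64(0.059), 'grasp_force': np.float64(30.0)}
{'time': np.float64(14.775), 'tcp_pos': array([0.647, 0.015, 0.126]), 'eef_rot': array([ 2.198,  2.043, -0.214]), 'contact_force': array([ 0.298, -0.419, -1.497]), 'width': np.float64(0.06), 'grasp_force': np.float64(30.0)}
{'time': np.float64(16.217), 'tcp_pos': array([0.527, 0.382, 0.15 ]), 'eef_rot': array([ 2.464e+00,  1.948e+00, -1.000e-03]), 'contact_force': array([ 0.597, -0.16 , -1.317]), 'width': np.float64(0.059), 'grasp_force': np.float64(30.0)}
{'time': np.float64(17.4), 'tcp_pos': array([0.528, 0.383, 0.027]), 'eef_rot': array([2.464, 1.949, 0.003]), 'contact_force': array([ 0.328, -0.691, -0.419]), 'width': np.float64(0.06), 'grasp_force': np.float64(30.0)}
{'time': np.float64(17.65), 'tcp_pos': array([0.527, 0.383, 0.024]), 'eef_rot': array([2.464e+00, 1.949e+00, 1.000e-03]), 'contact_force': array([-0.993,  0.257, -0.554]), 'width': np.float64(0.06), 'grasp_force': np.float64(30.0)}
{'time': np.float64(20.192), 'tcp_pos': array([0.559, 0.3  , 0.376]), 'eef_rot': array([-2.299, -2.138,  0.008]), 'contact_force': array([-0.104,  0.752, -0.224]), 'width': np.float64(0.095), 'grasp_force': np.float64(0.0)}
```

View pics/w3.png

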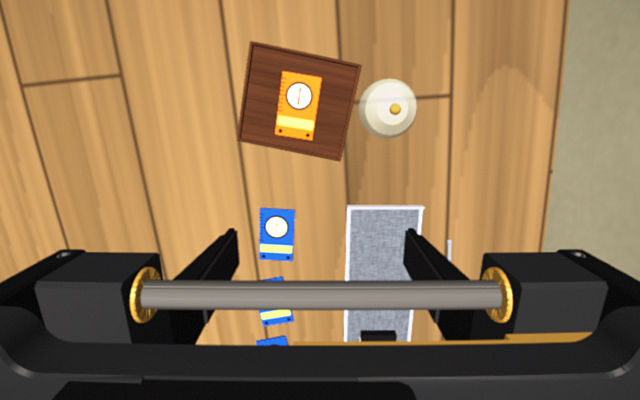

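The orange plate lies flat in the out tray at (298,105). Next I'll write the pick-and-place routine and do the first blue plate.

```bash
cat >> h.py <<'E'
def find(d,z=.006,near=None):
    hsv=cv2.cvtColor(d["image"],cv2.COLOR_RGB2HSV)
    b=cv2.inRange(hsv,(105,120,60),(128,255,255)); b[250:]=0
    g=cv2.inRange(hsv,(22,40,170),(45,255,255))
    m=cv2.morphologyEx(b|(g&cv2.dilate(b,np.ones((25,25)))),cv2.MORPH_CLOSE,np.ones((5,5)))
    out=[]
    for c in cv2.findContours(m,cv2.RETR_EXTERNAL,cv2.CHAIN_APPROX_NONE)[0]:
        if cv2.contourArea(c)<300: continue
        p=onplane(d,c.reshape(-1,2),z)[:,:2]
        (cx,cy),(w,h),a=cv2.minAreaRect((p*1000).astype(np.float32))
        if w<h: w,h,a=h,w,a+90
        if not(82<w<110 and 50<h<72): continue
        C=np.array([cx,cy])/1000; mm=np.zeros_like(m); cv2.drawContours(mm,[c],-1,255,-1)
        vu=np.argwhere((mm>0)&(g>0)); 
        s=onplane(d,vu[:,::-1],z)[:,:2].mean(0) if len(vu) else C
        yaw=np.radians(a); u=np.array([np.cos(yaw),np.sin(yaw)])
        if (C-s)@u<0: yaw+=np.pi
        out.append((C,(yaw+np.pi)%(2*np.pi)-np.pi,w,h))
    if near is not None: out.sort(key=lambda o:np.hypot(*(o[0]-near)))
    return out
OFF=16
def pick(near):
    robot.open()
    robot.goto([near[0],near[1]-.06,.30],rot()); robot.wait(.3)
    C,yaw,w,h=find(snap("wrist"),near=np.array(near))[0]
    print("plate",C.round(4),np.degrees(yaw).round(1),round(w),round(h))
    if np.hypot(*(C-near))>.09 or abs(yaw-np.pi/2)>.6: raise SystemExit("check plate")
    q=down(yaw).as_rotvec()
    robot.goto([*C,.09],q); robot.move_l([*C,.019],speed=.12)
    robot.gripper_close(30); robot.wait(.1); print("grip",st()["width"])
    robot.move_l([*C,.13],speed=.2); s=st(); print("lifted",s["width"],s["grasp_force"])
    return s["width"]>.05
def place(x,tilt,y=.4):
    cz=48*np.sin(tilt)+3*np.cos(tilt)
    robot.goto(grasp_pt(x,y,cz+60,tilt,OFF),rot(tilt)); print("over",st()["width"])
    robot.move_l(grasp_pt(x,y,cz+6,tilt,OFF),speed=.12)
    robot.move_l(grasp_pt(x,y,cz+1,tilt,OFF),speed=.04); s=st(); print("down",s["contact_force"],s["width"])
    robot.open(); robot.move_l(grasp_pt(x,y,cz,tilt,90),speed=.12)
E
python3 - <<'E'
from h import *
if pick([.439,-.08]):
    place(51,.195)
    robot.goto(T(40,0,300),rot()); robot.wait(.3); d=snap("wrist","w4.png"); print(st()["time"])
    for C,yaw,w,h in find(d,.022): print(tl(np.array([*C,.022])).round(1),np.degrees(yaw-YAW).round(1),w,h)
E
```

```text
plate [ 0.441  -0.0928] 98.4 96 59
grip 0.059
lifted 0.059 29.999
over 0.069
down [-3.831 10.042 20.945] 0.003
30.758
[26.3 47.6 16. ] 3.6 99.07467651367188 63.632930755615234
[ 78.  192.3  16. ] 11.3 92.38774108886719 57.753623962402344
[205.  180.5  16. ] -3.4 86.70196533203125 57.74076461791992
```

View pics/w4.png

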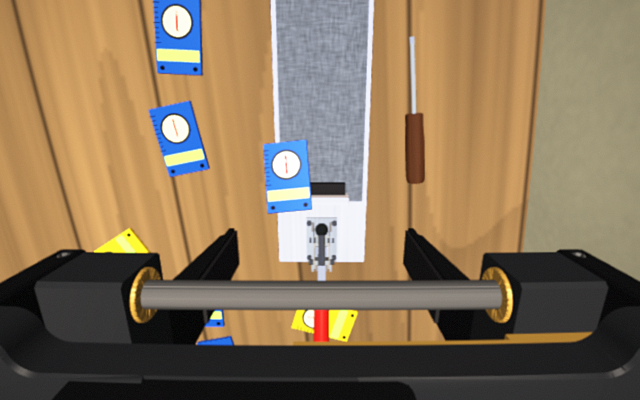

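The plate was dropped when the grip slackened; it now lies skewed at (288,177), over the ledge's left end. Getting its plane from depth.

```bash
python3 - <<'E'
from h import *
d=snap("wrist"); hsv=cv2.cvtColor(d["image"],cv2.COLOR_RGB2HSV)
b=cv2.inRange(hsv,(105,120,60),(128,255,255)); b[:130]=0;b[220:]=0;b[:,:255]=0;b[:,320:]=0
q=cloud(d)[b>0]; l=tl(q)
A=np.c_[l[:,:2],np.ones(len(l))]
f=np.linalg.lstsq(A,l[:,2],rcond=None)[0]; k=abs(l[:,2]-A@f)<3; f=np.linalg.lstsq(A[k],l[k,2],rcond=None)[0]; print("plane z=",f,k.mean(),(l[k,2]-A[k]@f).std())
l=l[k]; r=cv2.minAreaRect(l[:,:2].astype(np.float32)); bx=cv2.boxPoints(r); print(r); print(np.c_[bx,np.c_[bx,np.ones(4)]@f].round(1))
E
```

```text
plane z= [-0.3351879  -0.14677681 41.85766753] 0.1855845629965948 0.7350536529726014
((25.970569610595703, 50.979713439941406), (101.59945678710938, 17.645156860351562), 41.9384880065918)
[[-17.7  23.6  44.3]
 [ -5.9  10.5  42.3]
 [ 69.7  78.4   7. ]
 [ 57.9  91.5   9. ]]
```

```bash
python3 - <<'E'
from h import *
d=snap("wrist"); cl=tl(cloud(d))
for v in range(146,212,7): print(v,[tuple(int(x) for x in cl[v,u]) for u in range(268,312,8)])
E
```

```text
146 [(67, 73, 6), (67, 61, 8), (67, 50, 9), (67, 39, 10), (67, 28, 9), (67, 18, 1)]
153 [(58, 73, 9), (58, 61, 14), (58, 50, 13), (58, 39, 14), (59, 28, 15), (57, 18, 2)]
160 [(49, 72, 14), (49, 61, 16), (49, 50, 16), (50, 39, 18), (49, 28, 17), (47, 18, 0)]
167 [(40, 72, 18), (40, 61, 19), (40, 50, 21), (40, 39, 20), (41, 28, 22), (37, 18, 2)]
174 [(31, 72, 22), (31, 61, 24), (31, 50, 24), (32, 39, 25), (31, 28, 24), (31, 17, 21)]
181 [(22, 71, 26), (22, 61, 26), (22, 50, 26), (22, 39, 27), (23, 28, 28), (23, 17, 29)]
188 [(13, 71, 29), (13, 60, 30), (14, 49, 31), (14, 39, 31), (14, 28, 34), (14, 17, 31)]
195 [(4, 71, 32), (4, 60, 33), (5, 49, 34), (5, 38, 35), (5, 28, 36), (5, 17, 36)]
202 [(-3, 71, 37), (-4, 60, 36), (-3, 49, 38), (-3, 39, 37), (-3, 28, 39), (-2, 17, 40)]
209 [(-13, 71, 39), (-13, 60, 38), (-12, 49, 41), (-12, 38, 42), (-12, 28, 42), (-12, 17, 40)]
```

```bash
cat >> h.py <<'E'
def place_retry(x,tilt,y=.4):
    place(x,tilt,y)
E
python3 - <<'E'
from h import *
ux=EX+EY*.05+np.array([0,0,-.405]); ux/=np.linalg.norm(ux)
uy=EY+np.array([0,0,-.08]); n=np.cross(ux,uy); n/=np.linalg.norm(n); 
M=np.c_[ux,np.cross(-n,ux),-n]; q=R.from_matrix(M).as_rotvec()
C=T(27.5,46.5,22)
robot.open(); robot.goto(C+n*.09,q); robot.move_l(C+n*.016,speed=.1); print(st()["contact_force"])
robot.gripper_close(40); robot.wait(.2); print(st())
robot.move_l(C+n*.016+[0,0,.08],speed=.1); robot.wait(.5); s=st(); print(s["width"],s["grasp_force"])
if s["width"]>.05: 
    place(51,.195)
    robot.goto(T(40,0,300),rot()); robot.wait(.3); d=snap("wrist","w5.png"); print(st()["time"])
    for C,yaw,w,h in find(d,.0185): print(tl(np.array([*C,.0185])).round(1),np.degrees(yaw-YAW).round(1),w,h)
E
```

```text
[-0.056  0.342 -0.379]
{'time': np.float64(33.675), 'tcp_pos': array([ 0.597, -0.018,  0.043]), 'eef_rot': array([ 2.002,  1.978, -0.337]), 'contact_force': array([0.233, 0.872, 0.759]), 'width': np.float64(0.059), 'grasp_force': np.float64(39.753)}
0.059 39.768
over 0.059
down [-0.289 -0.366 -0.187] 0.06
39.075
[51.1  0.1 12.5] 1.8 98.53594970703125 63.10954666137695
[ 77.6 193.8  12.5] 11.2 93.13713073730469 58.204288482666016
[205.7 181.9  12.5] -3.4 87.40064239501953 58.204505920410156
```

View pics/w5.png

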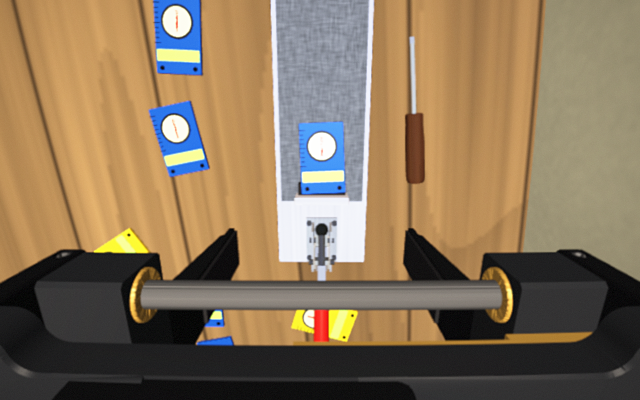

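The first blue plate is on the ledge: mid x = 51 mm, y = 0, 1.8° off. Now I'll take the handle in the fingers and bring it forward.

```bash
python3 - <<'E'
from h import *
robot.open(); 
robot.goto(T(-155,0,200),rot()); robot.move_l(T(-155,0,102),speed=.15); print(st()["contact_force"])
robot.gripper_close(15); s=st(); print(s["width"],s["contact_force"])
if s["width"]>.012:
  for f in list(np.linspace(0,1,11)[1:])+[1.03,1.06,1.09]:
    a=1.068+f*(-.1836-1.068); r=115.5+min(f,1)*(105.7-115.5)
    robot.move_l(T(-54.2-r*np.sin(a),0,45.6+r*np.cos(a)),speed=.08)
    s=st(); F=s["contact_force"]; print(round(f,2),tl(s["tcp_pos"]).round(1),F,"x:",(F@EX).round(1),s["width"])
    if f>.9 and F@EX<-20: break
E
```

```text
[-0.412 -0.206  0.699]
0.019 [-3.537 -0.601  1.785]
0.1 [-145.9    1.   113. ] [-3.289  0.367 -1.443] x: 0.1 0.02
0.2 [-135.9    0.8  123. ] [-3.369  3.008 -2.07 ] x: 2.8 0.02
0.3 [-124.8    0.6  132. ] [-3.796  2.83  -4.026] x: 2.5 0.02
0.4 [-112.8    0.4  140. ] [-4.421  1.445 -3.325] x: 1.1 0.02
0.5 [-99.8   0.4 146. ] [-6.263  1.95  -3.829] x: 1.5 0.02
0.6 [-86.7   0.3 151. ] [-5.76   2.008 -2.351] x: 1.6 0.02
0.7 [-73.7   0.3 154. ] [-7.074  0.553 -1.113] x: 0.0 0.02
0.8 [-59.7   0.3 155. ] [-7.321  1.038 -0.566] x: 0.5 0.02
0.9 [-46.6   0.3 155. ] [-9.58   0.767  2.021] x: 0.1 0.019
1.0 [-3.46e+01  1.00e-01  1.53e+02] [-11.792  -0.931   7.01 ] x: -1.8 0.019
1.03 [-30.6   0.4 153. ] [-11.597  -1.663   7.942] x: -2.5 0.019
1.06 [-26.5  -0.3 152. ] [-11.349   0.44    9.068] x: -0.4 0.019
1.09 [-2.15e+01  1.00e-01  1.51e+02] [-11.949   2.283   9.243] x: 1.4 0.019
```

```bash
python3 - <<'E'
from h import *
d=snap("scene"); im=d["image"][190:290,230:360,::-1]; cv2.imwrite("pics/s5.png",cv2.resize(im,None,fx=5,fy=5,interpolation=cv2.INTER_CUBIC))
E
```

```text
(no output)
```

View pics/s5.png

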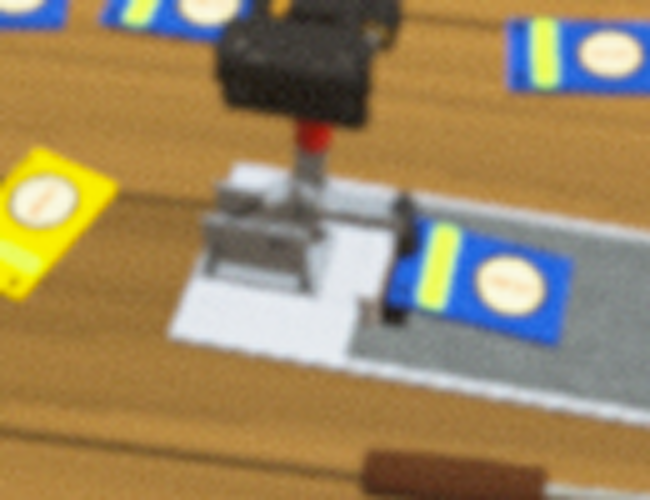

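The arm is down on the plate, but the lock isn't certain. I'll release and push home from behind with closed fingers.

```bash
python3 - <<'E'
from h import *
robot.open(); s=robot.read_state(); p=tl(s["tcp_pos"]); 
robot.move_l(T(p[0],0,225),speed=.15); robot.move_l(T(-95,0,225),speed=.25); robot.gripper_close(10)
robot.move_l(T(-85,0,152),speed=.15); robot.wait(.2); b=np.array(robot.read_state()["contact_force"])
x=-70
while x<-25:
    robot.move_l(T(x,0,150),speed=.04); s=robot.read_state(); F=(np.array(s["contact_force"])-b)@EX; print(x,tl(s["tcp_pos"])[0].round(1),F.round(1),end="; ")
    if F<-25: break
    x+=1.5
robot.move_l(T(-90,0,152),speed=.1); robot.move_l(T(-60,0,240),speed=.2)
robot.open(); robot.goto(T(60,0,280),rot()); robot.wait(.2); d=snap("wrist","w6.png"); print(st()["time"])
q=tl(cloud(d)[mask(d,"red")>0]); q=q[(q[:,2]>60)&(q[:,2]<200)]; print("handle",q.min(0),q.max(0))
for C,yaw,w,h in find(d,.0185): print(tl(np.array([*C,.0185])).round(1),np.degrees(yaw-YAW).round(1),w,h)
E
```

```text
-70 -69.7 -0.2; -68.5 -68.5 0.9; -67.0 -67.0 1.0; -65.5 -65.4 0.3; -64.0 -63.9 0.3; -62.5 -62.4 0.3; -61.0 -60.9 -0.5; -59.5 -59.4 1.1; -58.0 -57.9 -0.0; -56.5 -56.5 -1.0; -55.0 -55.6 -2.9; -53.5 -54.6 -5.2; -52.0 -53.9 -7.1; -50.5 -53.1 -8.8; -49.0 -52.3 -10.9; -47.5 -51.6 -14.0; -46.0 -50.9 -16.2; -44.5 -50.2 -19.4; -43.0 -49.6 -20.5; -41.5 -48.9 -22.5; -40.0 -48.2 -25.9; 60.067
handle [-33.005855    -7.34063375 108.60588512] [-23.12566765   9.41075833 157.1776074 ]
[51.3 -0.3 12.5] 1.1 99.74261474609375 62.79363250732422
[ 78.  193.5  12.5] 11.1 93.06462097167969 58.31269454956055
[208.8 181.5  12.5] -3.4 92.5228271484375 58.33089828491211
```

View pics/w6.png

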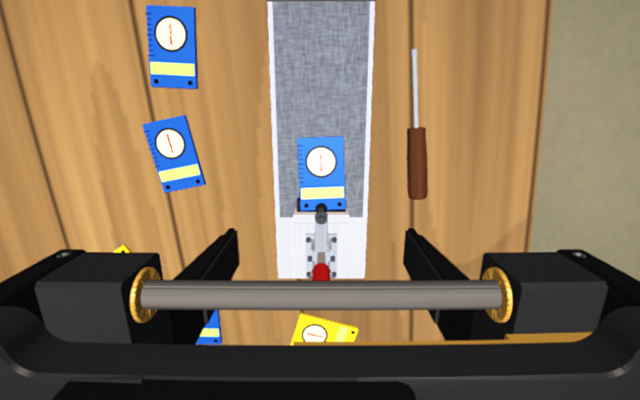

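The handle met the finger at its locked position (TCP x = -55 mm) and took 25 N, so the clamp is locked. The head plate is still at x = 51 mm. Placing plate 2 next.

```bash
cat >> h.py <<'E'
def look(fn=None,x=60):
    robot.goto(T(x,0,280),rot()); robot.wait(.2); d=snap("wrist",fn)
    for C,yaw,w,h in find(d,.0185):
        t=tl(np.array([*C,.0185])); 
        if abs(t[1])<60: print(t.round(1),np.degrees(yaw-YAW).round(1),w,h)
    return d
E
python3 - <<'E'
from h import *
if pick([.446,.04]):
    place(88.5,.181,0); d=look("w7.png"); q=tl(cloud(d))
    for x in range(20,150,8):
        s=q[(abs(q[...,0]-x)<2)&(abs(q[...,1])<20)&(q[...,2]<45)]; print(x,np.median(s[:,2]).round(1),end="; ")
    print(st()["time"])
E
```

```text
plate [0.4476 0.0364] 96.8 95 59
grip 0.06
lifted 0.059 30.0
over 0.06
down [ 0.    -0.024 -0.997] 0.06
20 22.5; 28 21.1; 36 19.5; 44 23.5; 52 22.5; 60 21.2; 68 19.5; 76 17.9; 84 16.3; 92 15.2; 100 13.7; 108 12.4; 116 10.7; 124 9.0; 132 7.2; 140 1.0; 148 0.9; 68.833
```

View pics/w7.png

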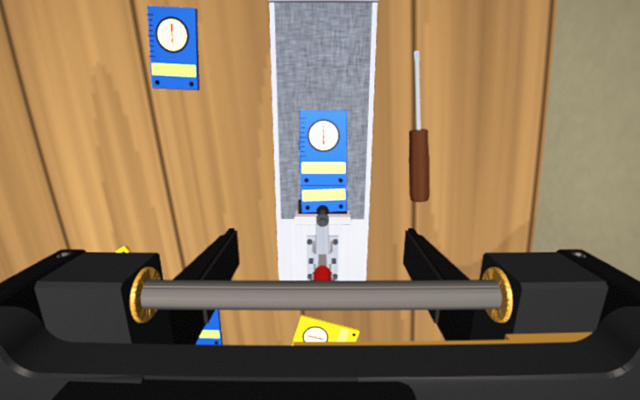

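Plate 2 lies on plate 1, stripe uncovered, at (323,147). Continuing with the remaining three.

```bash
python3 - <<'E'
from h import *
for near,x,t in(([.446,.165],125.5,.174),([.44,-.218],162.5,.170),([.446,-.34],199.5,.167)):
    if not pick(near): print("LOST"); break
    place(x,t,0); print(st()["time"])
d=look("w8.png",100); q=tl(cloud(d))
for x in range(20,262,8):
    s=q[(abs(q[...,0]-x)<2)&(abs(q[...,1])<20)&(q[...,2]<45)]; print(x,np.median(s[:,2]).round(1),end="; ")
E
```

```text
plate [0.47 0.17] 82.5 95 59
grip 0.06
lifted 0.06 30.0
over 0.059
down [ 0.725  0.307 -0.575] 0.059
76.675
plate [ 0.4369 -0.2208] 85.7 95 59
grip 0.059
lifted 0.059 30.0
over 0.001
down [0.636 0.72  0.766] 0.0
86.683
plate [ 0.4475 -0.3439] 98.3 95 59
grip 0.059
lifted 0.059 30.0
over 0.06
down [ 0.166  0.532 -0.983] 0.059
96.842
20 22.7; 28 21.1; 36 19.8; 44 24.0; 52 33.1; 60 32.9; 68 31.4; 76 30.2; 84 28.4; 92 27.2; 100 25.6; 108 24.3; 116 23.0; 124 21.5; 132 19.9; 140 18.2; 148 11.6; 156 16.0; 164 15.3; 172 14.6; 180 13.7; 188 12.4; 196 12.1; 204 11.5; 212 11.0; 220 9.8; 228 9.0; 236 8.0; 244 6.9; 252 0.9; 260 2.0;
```

View pics/w8.png

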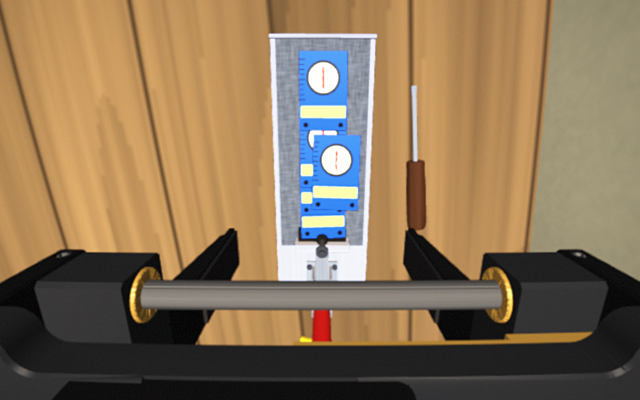

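Plate 4 was dropped on the stack by a second slip in transit: its corners are at (314,136), (361,136), (360,210) and (313,211). Plate 5 is beyond it at (323,90). The plan is to park the dropped plate on the bench, shift plate 5 back one slot, then place the parked one last. The pick and place steps will now check the carry.

```bash
python3 - <<'E'
from h import *
d=snap("wrist"); 
c=[(314,136,17.5),(361,136,17.5),(360,210.5,33),(313,211,33)]
P=np.array([tl(onplane(d,[(u,v)],(z+6)/1000)[0]) for u,v,z in c]); print(P.round(1))
Cn=P.mean(0); ux=(P[0]+P[1]-P[2]-P[3])/2; yaw=np.arctan2(ux[1],ux[0]); print(Cn,np.degrees(yaw),np.linalg.norm(ux))
q=tl(cloud(d)); 
for yy in(-40,-30,-20,-10,0,5): print(yy,[np.median(q[(abs(q[...,0]-x)<2)&(abs(q[...,1]-yy)<2.5)&(q[...,2]<45),2]).round(1) for x in(60,75,90,105,120,135)])
a=[];hsv=cv2.cvtColor(d["image"],cv2.COLOR_RGB2HSV)
# plate 5 corners
for C,yw,w,h in find(d,.0185): print("found",tl(np.array([*C,.0185])).round(1),np.degrees(yw-YAW),w,h)
P5=np.array([tl(onplane(d,[(u,v)],(z+6)/1000)[0]) for u,v,z in [(299,51,6),(347.5,51,6),(347,131,21),(300,131,21)]]); print(P5.round(1))
E
```

```text
[[144.2  10.1  17.5]
 [144.4 -49.5  17.5]
 [ 50.3 -49.7  33. ]
 [ 49.5  11.4  33. ]]
[ 97.12323955 -19.44015776  25.25      ] -0.3396481398260723 95.68662883233004
-40 [np.float64(33.3), np.float64(30.5), np.float64(27.4), np.float64(25.4), np.float64(22.3), np.float64(19.3)]
-30 [np.float64(33.7), np.float64(30.9), np.float64(27.1), np.float64(25.6), np.float64(23.1), np.float64(19.4)]
-20 [np.float64(32.6), np.float64(30.9), np.float64(27.7), np.float64(25.6), np.float64(22.7), np.float64(19.8)]
-10 [np.float64(32.9), np.float64(30.8), np.float64(27.6), np.float64(25.4), np.float64(22.5), np.float64(19.7)]
0 [np.float64(33.5), np.float64(30.7), np.float64(27.6), np.float64(24.9), np.float64(23.0), np.float64(19.6)]
5 [np.float64(33.7), np.float64(30.9), np.float64(27.5), np.float64(25.1), np.float64(21.6), np.float64(19.6)]
[[246.3  28.4   6. ]
 [246.4 -31.    6. ]
 [150.8 -31.3  21. ]
 [150.7  27.5  21. ]]
```

```bash
python3 - <<'E'
from h import *
def grab(x,y,z,t,off):
    robot.open(); robot.goto(grasp_pt(x,y,z,t,90),rot(t)); robot.move_l(grasp_pt(x,y,z,t,off),speed=.1)
    robot.gripper_close(40); robot.wait(.2); s=st(); print("grip",s["width"],s["contact_force"])
    robot.move_l(grasp_pt(x,y,z+50,t,off),speed=.1); robot.wait(.3); s=st(); print("lift",s["width"]); return s["width"]>.05
if not grab(96.6,-19.4,23.7,.183,17): raise SystemExit("lost")
robot.goto([.44,.03,.12],rot()); print(st()["width"])
robot.move_l([.44,.03,.0215],speed=.12); print(st()["contact_force"]); robot.open(); robot.move_l([.44,.03,.12],speed=.2)
if not grab(198.5,-1.6,8.4,.103,16): raise SystemExit("lost5")
place(162.5,.170,0)
d=look("w9.png",100); q=tl(cloud(d)); print(st()["time"])
for x in range(20,262,8):
    s=q[(abs(q[...,0]-x)<2)&(abs(q[...,1])<20)&(q[...,2]<45)]; print(x,np.median(s[:,2]).round(1),end="; ")
E
```

```text
grip 0.059 [-2.054  0.607  1.349]
lift 0.059
0.059
[-0.193  0.318 -0.455]
grip 0.059 [-0.414  0.774  2.049]
lift 0.059
over 0.059
down [-0.968 -0.622 -0.499] 0.059
112.692
20 22.6; 28 21.4; 36 20.0; 44 24.0; 52 22.6; 60 21.1; 68 19.9; 76 18.1; 84 22.6; 92 21.0; 100 20.3; 108 18.3; 116 19.7; 124 21.7; 132 20.4; 140 19.3; 148 17.3; 156 16.0; 164 15.0; 172 13.7; 180 12.4; 188 10.9; 196 9.5; 204 8.0; 212 1.5; 220 1.2; 228 1.4; 236 1.2; 244 1.0; 252 1.1; 260 1.9;
```

View pics/w9.png

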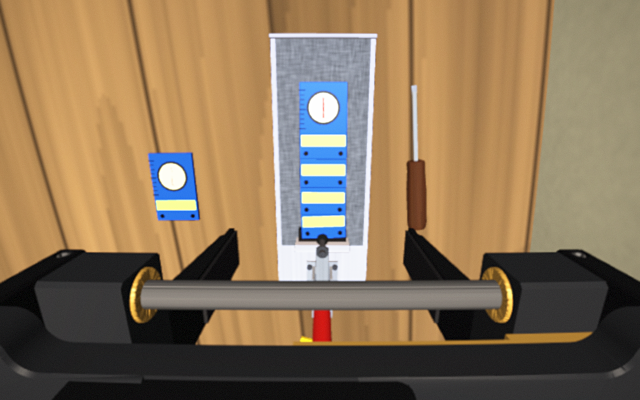

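Four plates are neatly fanned, with stripes at rows 141, 170, 198 and 222, and the parked plate is at (173,187). Placing the last one.

```bash
python3 - <<'E'
from h import *
if not pick([.44,.03]): raise SystemExit("lost")
robot.goto(T(199.5,0,110),rot(.167))
if st()["width"]<.055 or st()["width"]>.065: raise SystemExit("slack")
place(199.5,.167,0)
d=look("w10.png",110); q=tl(cloud(d)); print(st()["time"])
for x in range(20,262,6):
    s=q[(abs(q[...,0]-x)<2)&(abs(q[...,1])<20)&(q[...,2]<45)]; print(x,np.median(s[:,2]).round(1),end="; ")
hsv=cv2.cvtColor(d["image"],cv2.COLOR_RGB2HSV); g=cv2.inRange(hsv,(22,40,170),(45,255,255)); g[:,:285]=0;g[:,365:]=0;g[250:]=0
print()
for c in cv2.findContours(g,cv2.RETR_EXTERNAL,cv2.CHAIN_APPROX_NONE)[0]:
    if cv2.contourArea(c)>150:
        r=cv2.minAreaRect(c); print("stripe",tl(onplane(d,[r[0]],.026)[0]).round(1),np.round(r[1]),round(r[2],1))
E
```

```text
plate [0.4408 0.0339] 86.5 95 58
grip 0.059
lifted 0.06 29.999
over 0.06
down [-0.235 -0.299 -1.27 ] 0.059
121.983
20 22.4; 26 21.5; 32 20.6; 38 19.2; 44 24.1; 50 22.9; 56 21.5; 62 20.9; 68 19.8; 74 18.3; 80 23.0; 86 22.3; 92 21.2; 98 20.3; 104 19.3; 110 17.9; 116 21.1; 122 22.0; 128 20.7; 134 20.1; 140 19.0; 146 18.2; 152 20.4; 158 21.8; 164 20.8; 170 20.0; 176 18.8; 182 17.7; 188 16.5; 194 15.5; 200 14.8; 206 14.1; 212 13.1; 218 12.0; 224 10.9; 230 9.8; 236 8.3; 242 7.3; 248 1.1; 254 1.1; 260 0.9; 
stripe [31.3 -1.3 20. ] [10. 40.] 87.8
stripe [64.7 -0.5 20. ] [ 9. 41.] 90.0
stripe [101.3  -0.3  20. ] [41.  9.] -0.0
stripe [138.9  -0.8  20. ] [42.  9.] -0.0
stripe [174.7  -0.7  20. ] [ 9. 42.] 90.0
```

View pics/w10.png

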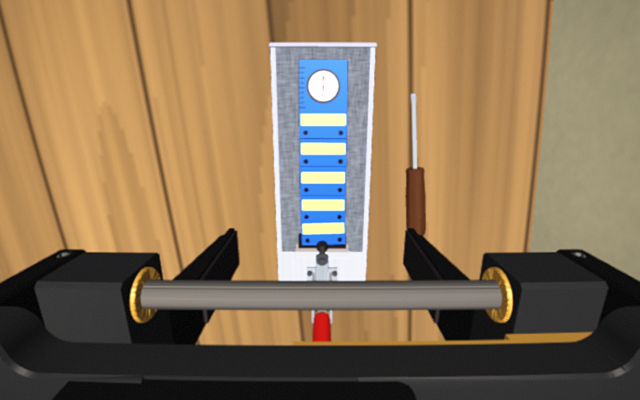

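All five are fanned at about 37 mm pitch with every stripe visible (rows 119 to 229). As a last check I'll compare the handle's position with its locked start position in the top view.

```bash
python3 - <<'E'
from h import *
robot.goto([.35,.35,.35],rot()); robot.wait(.3)
for n,reg in(("top",(slice(140,175),slice(325,385))),("scene",(slice(185,250),slice(270,320)))):
    a=cv2.imread(f"pics/{n}0.png")[:,:,::-1]; d=snap(n,n+"1.png"); b=d["image"]
    for im in(a,b):
        h=cv2.cvtColor(np.ascontiguousarray(im[reg]),cv2.COLOR_RGB2HSV); m=cv2.inRange(h,(0,150,90),(6,255,255))|cv2.inRange(h,(174,150,90),(180,255,255))
        w=np.argwhere(m>0); print(n,len(w),w.mean(0).round(2),w.min(0),w.max(0))
print(st()["time"])
E
```

```text
top 32 [15.   25.59] [12 23] [18 28]
top 40 [15.58 32.25] [12 29] [19 36]
scene 124 [24.21 23.65] [14 20] [35 28]
scene 129 [22.75 17.8 ] [12 14] [34 22]
123.95
```

View pics/scene1.png

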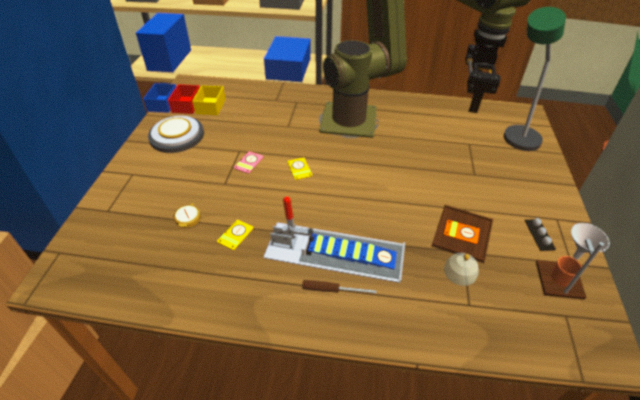

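The handle stands about 15 mm short of its starting locked position, so the clamp is resting on the plate, not locked. Pushing it fully home.

```bash
python3 - <<'E'
from h import *
robot.gripper_close(10); robot.goto(T(-95,0,240),rot()); robot.move_l(T(-85,0,158),speed=.15); robot.wait(.2); b=np.array(robot.read_state()["contact_force"])
x=-66; pk=0
while x<-8:
    robot.move_l(T(x,0,156),speed=.04); s=robot.read_state(); F=(np.array(s["contact_force"])-b)@EX; print(round(x,1),tl(s["tcp_pos"])[0].round(1),F.round(1),end="; ")
    if F<-48 : break
    x+=1.5
robot.move_l(T(-90,0,158),speed=.1); robot.move_l(T(-80,0,240),speed=.2)
robot.goto([.35,.35,.35],rot()); robot.wait(.3)
d=snap("top"); im=d["image"][140:175,325:385]
h=cv2.cvtColor(np.ascontiguousarray(im),cv2.COLOR_RGB2HSV); m=cv2.inRange(h,(0,150,90),(6,255,255))|cv2.inRange(h,(174,150,90),(180,255,255))
print("\n",np.argwhere(m>0).mean(0),st()["time"])
E
```

```text
-66 -66.0 -1.4; -64.5 -64.6 -1.3; -63.0 -62.9 -1.3; -61.5 -61.2 -0.9; -60.0 -59.6 -0.1; -58.5 -58.2 0.4; -57.0 -56.9 -0.1; -55.5 -55.6 -1.4; -54.0 -54.5 -3.0; -52.5 -53.5 -5.4; -51.0 -52.7 -8.4; -49.5 -51.9 -8.9; -48.0 -51.2 -11.6; -46.5 -50.4 -14.3; -45.0 -49.7 -16.6; -43.5 -48.8 -18.2; -42.0 -48.1 -20.6; -40.5 -47.3 -22.4; -39.0 -46.6 -23.9; -37.5 -45.8 -26.9; -36.0 -45.2 -29.3; -34.5 -44.4 -31.1; -33.0 -43.7 -33.4; -31.5 -43.0 -35.7; -30.0 -42.3 -38.4; -28.5 -41.6 -40.2; -27.0 -40.8 -41.4; -25.5 -40.2 -45.0; -24.0 -39.6 -46.8; -22.5 -39.2 -49.3; 
 [15.      25.59375] 140.133
```

The handle is now exactly at its starting locked position (25.59 px). A numeric recheck of the row, then hand in.

```bash
python3 - <<'E'
from h import *
d=look(None,110); q=tl(cloud(d))
hsv=cv2.cvtColor(d["image"],cv2.COLOR_RGB2HSV); g=cv2.inRange(hsv,(22,40,170),(45,255,255)); g[:,:285]=0;g[:,365:]=0;g[250:]=0
S=[]
for c in cv2.findContours(g,cv2.RETR_EXTERNAL,cv2.CHAIN_APPROX_NONE)[0]:
    if cv2.contourArea(c)>150: r=cv2.minAreaRect(c); S.append(tl(onplane(d,[r[0]],.026)[0])[:2])
S=np.array(S); print(S.round(1),st()["time"])
if len(S)==5 and abs(np.sort(S[:,0])-[31.3,64.7,101.3,138.9,174.7]).max()<3 and abs(S[:,1]).max()<6:
    robot.move_l(T(110,0,330)); print(robot.hand_in())
E
```

```text
[[ 32.4  -0.6]
 [ 65.2  -0.5]
 [102.1  -0.4]
 [138.6  -0.3]
 [174.9  -0.2]] 141.95
the job is handed in; nothing more can be done
None
```

The job is handed in at about 142 s: the orange plate lies flat in the out tray, all five blue plates are fanned at about 37 mm pitch with every stripe showing, and the clamp handle is back at its locked starting position. Grip slips dropped a plate twice on the way; I picked both up and placed them.

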